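# Pack the tote, shut its lid and snap the padlock closed

### The arm

A 6-joint arm with a two-finger parallel gripper is mounted at the origin on the work surface. World frame = base frame: x ahead of the robot, y to its left, z up, the work surface at z = 0. Lengths are in m, angles in rad, forces in N, time in s.
With the tool pointing down it reaches from about 0.275 to 0.725 m from the base axis. Payload 5.6 kg.
Tool frame: the origin (TCP) lies on the centre line of the jaws, within the pads' length; the fingertips stand ahead of it and the grasp point (between the pads) is the TCP (ctrl.nose_length is the z of the fingertips in the tool frame, in m); z points along the fingers, y is the line along which they close (so a half turn about z gives the same grasp; the last joint's range is limited). The gripper opens to 85 mm and grips with 20 to 120 N. Pads are 22 mm wide; open, the fingers measure 114 mm over their backs; the gripper's body (76 mm by 85 mm) begins 54 mm behind the grasp point. The pads swing forward as they close: fully open they stand 13 mm farther back than shut.
Start: joints at [1.468, 0.255, 0.108, 0, -1.424, -0.285], TCP at [0.208, 0.509, 0.25] pointing down, gripper open.
Joint ranges: [-2.95, 2.95], [-1.21, 1.97], [-1.09, 1.5], [-2.87, 1.71], [-2.94, -0.07], [-3.05, 3.05]. Speed limits (rad/s): [2.57, 2.57, 3.14, 3.14, 3.14, 3.14].

### API

Orientations are given as [roll, pitch, yaw] about the fixed x, y, z axes, in that order (R = Rz(yaw) Ry(pitch) Rx(roll)).
In Python, from cell import ctrl, viewer, ticket gives the robot as it stands. The module is installed in compiled form; this text tells all that it offers.
- The arm moves only by the tool carry_out, never from a script. Its argument "motion" is one flat list of numbers, 5 for each row, row after row: the opening in per cent of the stroke, from 0 (shut) to 100 (fully open), then the shift along the world's x, y, z scaled (see below), then the turn about the world's z scaled (see below). A call has 1 to 5 rows; each row is the pose to reach, as a shift and turn from the pose commanded when the call began; what a row does not reach only later rows make up. The controller multiplies each number of a shift by 750 mm and each number of a turn by 90 degrees. A row lasts 1/10 s, in which the tool goes at most 50 mm and 8.59 degrees, less where a joint would pass 70% of its speed; a pose out of reach is approached as far as the arm can. A call with a number of a shift or a turn outside -1 to 1 is refused whole. A call with a gripper value outside its range is refused whole. The fingers move at their own pace and stop on an object; the grip force is fixed at half the most. Time passes only in rows, so rows that repeat a pose let the fingers close. It gives the time, the measured TCP pose, the force, the opening and the grip force at its end, in the units of the state.
- ctrl.state(): the state, without advancing time (a new reading comes with each control period).
- viewer.capture(name): name is "scene" or "top"; returns the picture (400x640x3 uint8, red, green, blue); there is no depth.
- viewer.camera_info(name): a dict with "fov_y" (degrees; the focal length in pixels is half the picture's height over the tangent of half this angle, whatever the lens; pixels are square), "cx", "cy" (the principal point, pixels), "dist_coeffs" ([k1, k2, p1, p2, k3] as OpenCV has them; the pictures are not rectified), "R" (3x3) and "t" (3): a world point X has camera coordinates R X + t. Camera axes: x right, y down, z forward; pixel columns grow to the right and rows downward; lengths in m; the calibration is good to about 2 mm. A picture is of the moment at which its call begins. camera_info takes no time and is no camera call.
- ticket.hand_in(): hands the job in; it is judged then, once.
Trained networks look in the newest picture that a camera, given by its name, has taken for a name from the list of things; names that differ only in an ending like _2 or _b are one class to them, and where a whole thing is asked for, a point or a joint stands for the part that bears it (a point fixed in the world has none). Each returns a list of dicts, best first, with "p" (0 to 1); they miss things now and then, are a little off and sometimes report something else, mostly with a low value. They report only what shows in the picture. A call takes as long as a camera call. They do not tell look-alikes from the thing itself.
- viewer.silhouettes(name, camera): "pixels" (400x640 bool, what is visible of it) and "bbox" ([centre column, centre row, width, height] in pixels, round what is visible of it).
The state is a dict: "time": time; "qpos": joint angles; "qvel": joint speeds; "tau": joint torques, N m; "ee_pos": TCP position; "orientation": TCP orientation; "force": force on the tool from outside, world axes, zero at the start; "wrist_torque": the same for the moment, N m; "opening": finger opening in m; "finger_force": force on a finger pad.
Only numpy, scipy, OpenCV 4.12 (cv2) and the standard library are available. Lean on these libraries where they do the work, as an engineer would, in place of code of your own. Each camera call takes 0.05 s, during which the arm holds its last target. There are 200 camera calls.

### The job

Stand the silver pack upright on the floor of the olive tote, shut the lid fully, and then lock it: swing the open padlock shackle round over its hole in the hasp tab and press it straight down until it clicks and stays down by itself. Do not lock it before the lid is shut, do not knock over the carton already in the tote, and leave the green bottle, tape roll and can where they stand.

Things in the scene. Friction and masses are not known exactly. Their poses are not given: they have to be found in the camera images.
- tote: Olive open-topped tote, fixed to the bench (it cannot slide). Outside 200 mm (x) by 280 mm (y) by 120 mm high, walls and floor 5 mm thick. Origin: centre of its underside; z up; its -x side is the front, which carries the brass padlock, its +x side the lid hinge.
- lid_hinge (a point): Middle of the lid's hinge axis, at tote x +100, y 0, z 122 mm; the axis runs along the tote's y. Axes as the tote's.
- lid (a joint): Angle of the olive lid, rad: 0 shut flat, 1.57 upright, up to 2.1 leaning back away from the tote; starts 1.55 to 1.95. Panel 210 mm (from hinge to free edge) by 290 mm by 8 mm, 0.26 kg, shut top at z 130 mm. Damped stiff hinge: stays put above about 0.95 rad, below that it sinks slowly shut by itself. 1 to 3 N on its outer face, 150 mm from the hinge, moves it.
- lid_middle (a point): Point on the lid's outer (upper when shut) face, 150 mm from the hinge axis, in the middle of its width; z points out of that face.
- hasp_eye (a point): Centre of the 16 mm square eye in the steel hasp tab, on its upper face when shut. The tab, 28 by 5 mm, sits on a bent foot at the lid's free edge. Lid shut: it lies at z 90 to 95 mm just above the lock, eye over the toe hole, reaching 16 mm beyond the eye's centre. Lid upright: it sticks up to z 375 mm and 32 mm in over the tote; the panel reaches z 332 mm.
- toe_hole (a point): Middle of the mouth of the toe hole (13 by 15 mm) in the top of the brass lock body, tote x -135, y -17, z 88 mm. The body is 30 mm (x) by 53 mm (y), centre at tote x -135, y 0, from z 30 to 88 mm, fixed to the tote's front by a steel bracket. Axes as the tote's.
- heel_axis (a point): Upright axis about which the shackle swings (its heel leg), at the lock body's top: tote x -135, y +17, z 88 mm. Axes as the tote's.
- shackle_swing (a joint): Turn of the steel shackle about its heel leg, rad: 0 at a stop, with its toe exactly over the eye and toe hole; it grows clockwise seen from above as the toe swings out from the tote. At angle a the toe is at tote x = -135 - 34 sin a, y = 17 - 34 cos a (mm). Starts 1.25 to 2.5, goes to 2.7. Some 0.4 N on the toe leg turns it; it stays where left.
- shackle_press (a joint): How far the shackle is down, m: 0 up (sprung), hard stop 0.027. With the swing within about 0.1 rad of 0 the toe goes in; else it stands on tab or lock, or, far out, would catch wrongly beside the lock. Spring 3.6 N at the top, 6.7 N at the bottom; from 0.008 the hidden pawl adds to it, 8 to 12 N in all, then snaps in near 0.025: let go, it stays at 0.0245; let go earlier it springs up.
- bow_top (a point): Top of the middle of the shackle's bow, where to press; turns with it. A U of 9 mm round bar, legs 34 mm apart; x is square to the plane of the U; the toe leg is 17 mm from here in -y, the heel leg 17 mm in +y. Fully up it is at z 153.5 mm, the toe's lower end at z 98.5 mm; locked, both are 25 mm lower. The bow is straight for 14 mm.
- pack_center (a point): Centre (half-way up) of the silver (pale grey) pack: a stiff carton 55 mm (x) by 100 mm (y) by 85 mm high, with a dark blue band, about 0.35 kg, standing on the bench; z is up.
- filler_center (a point): Centre (half-way up) of the brown carton already in the tote, 120 mm (x) by 80 mm (y) by 90 mm high, 0.3 kg, loose, standing at the tote's +y end; the tote's -y end is free for the pack.
- spray: Bystander: upright green bottle, 62 mm across, 200 mm high, red cap, blue label; origin in the middle of its underside.
- tape: Bystander: roll of tan tape lying flat, 104 mm across, 48 mm high; origin in the middle of its underside.
- can: Bystander: white can 72 mm across, 110 mm high, white label; origin in the middle of its underside. One of these three bystanders stands behind the lid, two in front of the tote, either side of the lock; which is which varies.
Things that resemble listed ones, but are neither listed nor needed, are in the scene too. Leave any orange look-alike of the part that bears pack_center alone.

How it is judged:
By the outcome, as a careful person would: the job done as asked, in the order asked, and still so for the second after the job is handed in, with the robot touching nothing.
It also fails if it takes over 70 s, if anything falls off the work surface, if the arm or the gripper's body presses on something with over 40 N, if the wrist force passes 120 N, or if a joint passes its speed limit or range.

## Working session

There is one attempt and no reset: what is moved stays moved. The work goes in short steps, Python scripts to look and compute and a tool call to move; the robot and the scene stay as the last step left them, time stands still between calls to the robot, and variables do not carry over. Pictures are saved under pics/ and viewed, at most 10 in all, crops included, and the job is handed in when it is done.

Besides the shell and the picture viewer there is one more tool, called after "Request:" as name(argument=value, ...) on one line, values as JSON. carry_out: Moves the arm, as the interface text tells. Shifts and turns lie within -1 to 1; 1 stands for 750 mm of shift or 90 degrees of turn. Its arguments: {"type":"object","properties":{"motion":{"type":"array"}},"required":["motion"]}

```bash
mkdir -p pics
cat > h.py <<'E'
import numpy as np, cv2
from cell import ctrl, viewer, ticket
def cam(n):
    i=viewer.camera_info(n); f=200/np.tan(np.radians(i["fov_y"])/2)
    return np.array([[f,0,i["cx"]],[0,f,i["cy"]],[0,0,1.]]),np.array(i["dist_coeffs"],float),np.array(i["R"],float),np.array(i["t"],float)
def proj(n,X):
    K,d,R,t=cam(n); return cv2.projectPoints(np.array(X,float).reshape(-1,3),cv2.Rodrigues(R)[0],t,K,d)[0].reshape(-1,2)
def ray(n,uv,z):
    K,d,R,t=cam(n); p=cv2.undistortPoints(np.array(uv,float).reshape(-1,1,2),K,d).reshape(-1,2)
    D=np.c_[p,np.ones(len(p))]@R; C=-R.T@t
    return C+D*((z-C[2])/D[:,2])[:,None]
def save(n,f,box=None,s=1):
    im=viewer.capture(n)[:,:,::-1]
    if box: im=im[box[1]:box[3],box[0]:box[2]]
    cv2.imwrite("pics/"+f,cv2.resize(im,None,fx=s,fy=s,interpolation=cv2.INTER_CUBIC))
E
python3 - <<'E'
from h import *
save("scene","s0.png"); save("top","t0.png")
for n in ["scene","top"]:
    K,d,R,t=cam(n); print(n,-R.T@t,R[2],K[0,0],d)
    for k in ["tote","lid","pack_center","filler_center","spray","tape","can","shackle_swing","hasp_eye"]:
        print(k,[(round(o["p"],2),np.round(o["bbox"]).astype(int).tolist()) for o in viewer.silhouettes(k,n)][:4])
print(ctrl.nose_length,ctrl.state())
E
```

```text
scene [ 1.0498726 -0.3797962  0.8476753] [-0.52724575  0.41943363 -0.73897723] 392.85846704763026 [-0.00240985  0.          0.          0.          0.        ]
tote [(0.64, [384, 159, 164, 188])]
lid [(0.82, [420, 135, 95, 133])]
pack_center [(0.97, [185, 261, 51, 44]), (0.77, [159, 228, 50, 36]), (0.63, [208, 300, 56, 46])]
filler_center [(0.68, [359, 170, 48, 49])]
spray [(0.67, [418, 133, 87, 134]), (0.56, [308, 243, 27, 68])]
tape [(0.45, [385, 161, 158, 192])]
can [(0.86, [446, 185, 24, 42])]
shackle_swing [(0.7, [312, 185, 17, 15])]
hasp_eye [(0.82, [418, 133, 88, 137]), (0.75, [359, 171, 48, 51])]
top [0.33265468 0.00653255 1.15395911] [ 1.93427933e-01  9.46918460e-04 -9.81114029e-01] 439.8060487227527 [-0.10319069  0.          0.          0.          0.        ]
tote [(0.91, [235, 175, 172, 176]), (0.58, [334, 255, 41, 42]), (0.38, [242, 227, 57, 47])]
lid [(0.88, [188, 165, 83, 146])]
pack_center [(0.89, [446, 192, 50, 40]), (0.85, [454, 292, 50, 35]), (0.62, [446, 244, 49, 34])]
filler_center [(0.83, [241, 228, 59, 46])]
spray [(0.87, [352, 167, 31, 34])]
tape [(0.79, [334, 255, 41, 42])]
can [(0.16, [189, 166, 78, 149])]
shackle_swing []
hasp_eye [(0.98, [188, 163, 78, 145])]
0.019 {'time': 1.0, 'qpos': array([ 1.46758766e+00,  2.55046556e-01,  1.08177074e-01,  2.03617031e-05,
       -1.42390932e+00, -2.84600308e-01]), 'qvel': array([ 0.00055644,  0.00212083, -0.00060424,  0.00156263,  0.00072666,
       -0.00060983]), 'tau': array([-6.09984872e-04, -3.86403680e+01,  2.38069296e+01,  5.36819190e+00,
       -5.92422493e-04,  7.59157302e-06]), 'ee_pos': array([0.20796824, 0.50914238, 0.25030538]), 'orientation': array([-3.14157018e+00, -1.44109539e-05, -3.87805997e-01]), 'force': array([-1.13737004, -0.11710296, -0.25574315]), 'wrist_torque': array([-0.03457705,  0.03970923,  0.01205951]), 'finger_force': 0.0, 'opening': 0.0851869012754573}
```

View pics/s0.png

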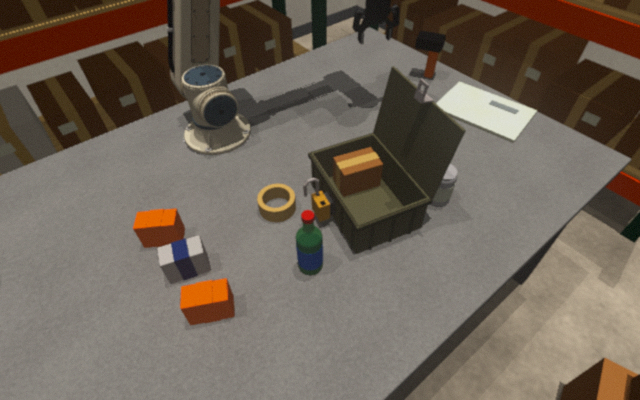

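View pics/t0.png

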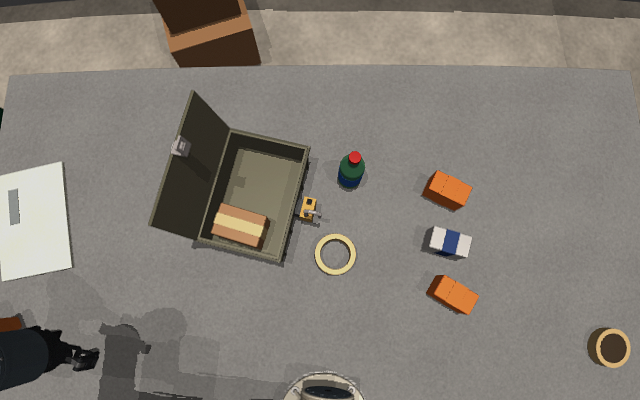

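Scene: the tote is at about (384,159), with the lock at (318,205) and the lid open. In front of the tote are the tape (277,202) and the bottle (310,245); the can (446,185) stands behind the lid. There are three pack candidates in the top view: orange (447,190), grey with a blue band (450,242) and orange (453,294). The middle one fits "silver with dark blue band". I'll confirm it in a crop.

Run:
```python
from h import *
im=viewer.capture("top")[:,:,::-1].copy()
a=cv2.resize(im[85:275,145:335],None,fx=3,fy=3,interpolation=cv2.INTER_CUBIC)
b=cv2.resize(im[165:320,415:485],None,fx=3.2,fy=3.2,interpolation=cv2.INTER_CUBIC)
c=np.zeros((570,800,3),np.uint8); c[:,:570]=a; c[:b.shape[0],570:570+b.shape[1]]=b
cv2.imwrite("pics/t1.png",c)
for k in ["pack_center","filler_center","tote","lid","tape","spray"]:
  for o in viewer.silhouettes(k,"top")[:3]:
    r=cv2.minAreaRect(np.argwhere(o["pixels"])[:,::-1].astype(np.float32)); print(k,round(o["p"],2),np.round(cv2.boxPoints(r),1).tolist())
```

```text
pack_center 0.77 [[420.70001220703125, 248.10000610351562], [428.3999938964844, 223.0], [473.6000061035156, 236.89999389648438], [465.79998779296875, 262.0]]
pack_center 0.63 [[423.70001220703125, 293.70001220703125], [437.29998779296875, 270.0], [480.5, 294.70001220703125], [466.8999938964844, 318.3999938964844]]
pack_center 0.56 [[419.79998779296875, 194.39999389648438], [433.6000061035156, 166.8000030517578], [472.79998779296875, 186.39999389648438], [459.0, 214.0]]
filler_center 0.59 [[209.0, 234.0], [220.1999969482422, 200.39999389648438], [272.3999938964844, 217.8000030517578], [261.20001220703125, 251.39999389648438]]
tote 0.81 [[145.39999389648438, 223.8000030517578], [190.1999969482422, 89.4000015258789], [345.8999938964844, 141.3000030517578], [301.1000061035156, 275.70001220703125]]
lid 0.59 [[146.6999969482422, 225.3000030517578], [188.1999969482422, 89.19999694824219], [237.5, 104.19999694824219], [196.10000610351562, 240.39999389648438]]
tape 0.75 [[315.0, 234.0], [355.0, 234.0], [355.0, 275.0], [315.0, 275.0]]
spray 0.75 [[334.0, 184.0], [346.0, 148.0], [368.5, 155.5], [356.5, 191.5]]
```

View pics/t1.png

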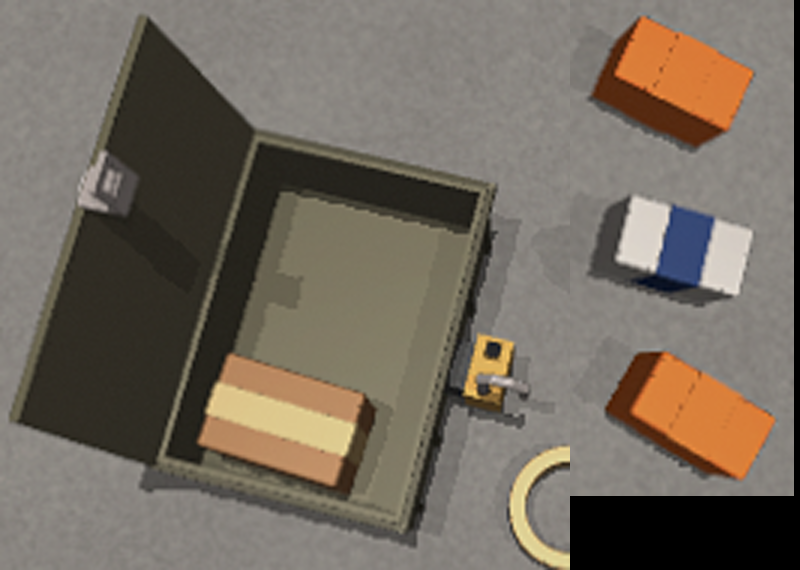

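The crop confirms the pack: silver with a blue band, crop (685,245), between the two orange look-alikes. The tote rim corners are at crop (495,185), (405,531), (157,463) and (255,130). The shackle sticks out from the heel at (485,388).

```bash
cat >> h.py <<'E'
from scipy.optimize import least_squares
def Rz(a): c,s=np.cos(a),np.sin(a); return np.array([[c,-s,0],[s,c,0],[0,0,1.]])
def fit(obj,uv,x0,cam="top"):
    r=least_squares(lambda q:(proj(cam,np.array(obj)@Rz(q[2]).T+[q[0],q[1],0])-uv).ravel(),x0); return r.x,np.sqrt(np.mean(r.fun**2))
def TW(T,p): return np.array(p,float)@Rz(T[2]).T+[T[0],T[1],0]
E
python3 - <<'E'
from h import *
tc=lambda p:np.array(p)/3.+[145,85]; pc=lambda p:(np.array(p)-[570,0])/3.2+[415,165]
T,e=fit([[-.1,-.14,.12],[-.1,.14,.12],[.1,.14,.12],[.1,-.14,.12]],tc([[495,185],[405,531],[157,463],[255,130]]),[.5,.15,1.5]); print("tote",T,e)
uv=pc([[632,195],[752,229],[738,296],[616,262]])
P,e=fit([[.0275,.05,.085],[.0275,-.05,.085],[-.0275,-.05,.085],[-.0275,.05,.085]],uv,[.35,-.25,0]); print("pack",P,e)
# filler top z .095 corners
F,e=fit([[.06,-.04,.095],[.06,.04,.095],[-.06,.04,.095],[-.06,-.04,.095]],tc([[231,353],[199,442],[338,488],[365,400]]),[T[0]-.05,T[1],1.5]); print("filler",F,e, (F[:2]-T[:2])@Rz(T[2])[:2,:2])
def lidpt(th,y,r=.21,n=0.0): return TW(T,[.1-r*np.cos(th)+n*np.sin(th),y,.122+r*np.sin(th)+n*np.cos(th)])
r=least_squares(lambda q:(proj("top",[lidpt(q[0],-.145),lidpt(q[0],.145)])-tc([[143,17],[12,420]])).ravel(),[1.7]);print("lid",r.x,r.fun)
for a in np.arange(1.25,2.6,.25):
    S=np.sin(a);C=np.cos(a)
    print(round(a,2),np.round((proj("top",[TW(T,[-.135-.034*S,.017-.034*C,z]) for z in(.0985,.149)]).ravel()-[145,85]*2)*3))
print((proj("top",TW(T,[[-.135,.017,.149],[-.135,-.017,.088]]))-[145,85])*3)
print("pack->wrt base dist",np.hypot(*P[:2]))
for k,z in(("spray",.0),("tape",.0)): pass
print("tape",ray("top",[335,254.5],.048)); print("cap",ray("top",[354,156],.2)); print("can base scene",ray("scene",[441,203],0), ray("scene",[447,170],.11))
E
```

```text
tote [0.54904257 0.16228166 1.31975935] 1.295009368622184
pack [ 0.42995622 -0.31602538 -0.28500269] 0.5061327394026374
filler [0.47416341 0.20105582 1.24935379] 0.7676467960152236 [0.01895818 0.08216393]
lid [1.76441227] [ 0.4489656  -2.04023559 -0.23387791  0.27399888]
1.25 [528. 385. 528. 374.]
1.5 [528. 395. 528. 385.]
1.75 [525. 405. 525. 396.]
2.0 [519. 414. 519. 405.]
2.25 [512. 421. 511. 413.]
2.5 [502. 426. 501. 418.]
[[484.44081407 377.74643017]
 [496.80048007 350.22917332]]
pack->wrt base dist 0.5336050840767752
tape [[ 0.40457983 -0.03240903  0.048     ]]
cap [[ 0.61517777 -0.07320836  0.2       ]]
can base scene [[0.68892397 0.33427331 0.        ]] [[0.67036964 0.34544553 0.11      ]]
```

Request:
carry_out(motion=[80, 0.267, -0.99, 0, -0.934, 80, 0.267, -0.99, 0, -0.934, 80, 0.267, -0.99, 0, -0.934, 80, 0.267, -0.99, 0, -0.934, 80, 0.267, -0.99, 0, -0.934])

```text
time: 1.85
ee_pos: [0.2732, 0.2658, 0.2504]
orientation: [-3.141, 0.0, -1.143]
force: [1.3, 0.3, 0.6]
opening: 0.0684
finger_force: 0.0
```

Run:
```python
from h import *
pc=lambda p:(np.array(p)-[570,0])/3.2+[415,165]
o=[[.0275,.05,.085],[.0275,-.05,.085],[-.0275,-.05,.085],[-.0275,.05,.085]]
print(fit(o,pc([[642,16],[755,72],[729,131],[615,77]]),[.45,-.3,-.4]))
print(fit(o,pc([[665,352],[774,419],[742,478],[632,415]]),[.35,-.3,-.5]))
s=ctrl.state();print(s["ee_pos"],s["orientation"],s["time"])
```

```text
(array([ 0.56448201, -0.32513862, -0.47135052]), np.float64(0.3005428942381255))
(array([ 0.30110546, -0.32319752, -0.5500121 ]), np.float64(0.7767685475181493))
[0.27315773 0.26582749 0.25042096] [-3.14095344e+00  3.15091577e-04 -1.14329629e+00] 1.85
```

Request:
carry_out(motion=[80, 0.209, -0.778, 0, -0.457, 80, 0.209, -0.778, 0, -0.457, 80, 0.209, -0.778, 0, -0.457, 80, 0.209, -0.778, 0, -0.457, 80, 0.209, -0.778, 0, -0.457])

```text
time: 2.35
ee_pos: [0.3378, 0.0244, 0.2508]
orientation: [-3.14, 0.001, -1.86]
force: [2.6, 1.4, 1.4]
opening: 0.0683
finger_force: 0.0
```

Request:
carry_out(motion=[80, 0.122, -0.456, 0, 0, 80, 0.122, -0.456, 0, 0, 80, 0.122, -0.456, 0, 0, 80, 0.122, -0.456, 0, 0, 80, 0.122, -0.456, 0, 0])

```text
time: 2.85
ee_pos: [0.4026, -0.2176, 0.2505]
orientation: [-3.141, 0.0, -1.856]
force: [1.5, 0.9, 0.8]
opening: 0.0683
finger_force: 0.0
```

Request:
carry_out(motion=[80, 0.036, -0.133, -0.04, 0, 80, 0.036, -0.133, -0.08, 0, 80, 0.036, -0.133, -0.173, 0, 80, 0.036, -0.133, -0.173, 0, 80, 0.036, -0.133, -0.173, 0])

```text
time: 3.35
ee_pos: [0.4263, -0.3141, 0.1154]
orientation: [3.131, 0.002, -1.858]
force: [-0.8, 1.1, 0.1]
opening: 0.0681
finger_force: 0.0
```

Run:
```python
from h import *
s=ctrl.state();print(s["ee_pos"],s["orientation"],s["time"])
P=[.430,-.316,-.285]
for c in["scene","top"]:
    im=viewer.capture(c)[:,:,::-1].copy()
    X=TW(P,[[.0275,.05,.085],[.0275,-.05,.085],[-.0275,-.05,.085],[-.0275,.05,.085],[-.0275,-.05,0],[.0275,-.05,0]])
    b=(130,180,260,330) if c=="scene" else (390,140,520,290)
    im=cv2.resize(im[b[1]:b[3],b[0]:b[2]],None,fx=3,fy=3,interpolation=cv2.INTER_CUBIC)
    for u in proj(c,X): cv2.circle(im,tuple(np.round((u-b[:2])*3).astype(int)),3,(0,255,0),1)
    globals()[c]=im
cv2.imwrite("pics/p1.png",np.hstack([scene,top]))
```

```text
[ 0.42631314 -0.31407771  0.11536262] [ 3.13092389e+00  2.01897501e-03 -1.85789558e+00] 3.35
```

View pics/p1.png

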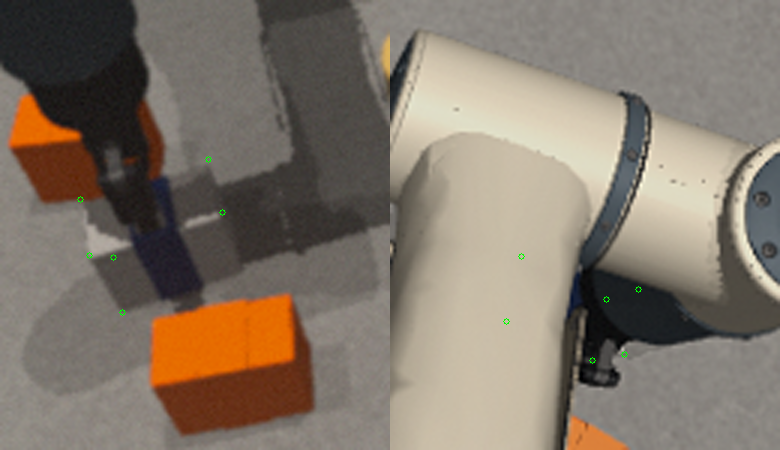

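The pack's near face corners, crop (89,256), (222,213) and (123,312), match the fitted pose. The open fingers straddle it, clear of the orange boxes.

Request:
carry_out(motion=[80, 0, 0, -0.05, 0, 80, 0, 0, -0.069, 0, 80, 0, 0, -0.069, 0, 0, 0, 0, -0.069, 0, 0, 0, 0, -0.069, 0])

```text
time: 3.95
ee_pos: [0.4314, -0.3156, 0.0719]
orientation: [-3.136, -0.001, -1.855]
force: [-0.4, 2.2, 6.6]
opening: 0.054
finger_force: 65.7
```

Request:
carry_out(motion=[0, 0, 0, 0, 0, 0, 0, 0, 0.1, 0, 0, 0, 0, 0.2, 0, 0, 0, 0, 0.2, 0, 0, 0, 0, 0.2, 0])

```text
time: 4.45
ee_pos: [0.4328, -0.3171, 0.2282]
orientation: [-3.125, -0.004, -1.855]
force: [0.7, -0.1, -2.5]
opening: 0.0542
finger_force: 66.6
```

Run:
```python
from h import *
T=[.54904,.16228,1.31976]
X=[[-.1,-.14,.12],[-.1,.14,.12],[.1,.14,.12],[.1,-.14,.12],[-.095,-.135,.12],[-.095,.135,.12],[-.15,-.0265,.088],[-.15,.0265,.088],[-.12,-.0265,.088],[-.12,.0265,.088],[-.135,-.017,.088],[-.1,-.14,.0],[-.1,.14,0]]
out=[]
for c,b,s in(("top",(200,110,350,290),3),("scene",(295,125,435,255),2.5)):
    im=viewer.capture(c)[:,:,::-1].copy()
    im=cv2.resize(im[b[1]:b[3],b[0]:b[2]],None,fx=s,fy=s,interpolation=cv2.INTER_CUBIC)
    for u in proj(c,TW(T,X)): cv2.circle(im,tuple(np.round((u-b[:2])*s).astype(int)),3,(0,255,0),1)
    out.append(im)
h=max(i.shape[0] for i in out); out=[cv2.copyMakeBorder(i,0,h-i.shape[0],0,0,0) for i in out]
cv2.imwrite("pics/q1.png",np.hstack(out))
```

```text
(no output)
```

View pics/q1.png

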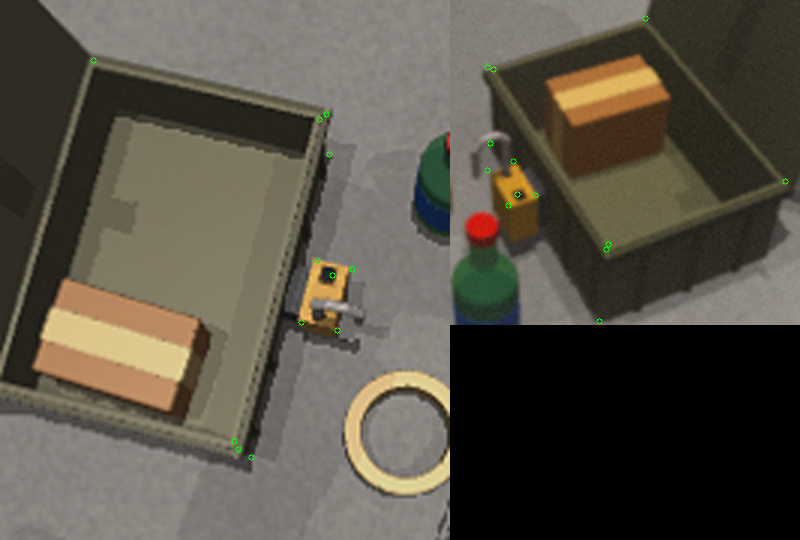

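The overlay fits to about a pixel. The lock hole is seen at crop (327,275) against a predicted (332,275). The shackle points straight out, so a is about 1.55. The silver pack will go in at tote (-10,-65) mm, carried above the bottle.

Request:
carry_out(motion=[0, 0, 0, 0.067, 0, 0, 0, 0.01, 0.13, 0, 0, 0.24, 0.603, 0.15, 0.022, 0, 0.24, 0.603, 0.15, 0.022, 0, 0.24, 0.603, 0.15, 0.022])

```text
time: 5.05
ee_pos: [0.4854, -0.1665, 0.3194]
orientation: [3.138, 0.001, -1.822]
force: [0.7, -0.9, -4.1]
opening: 0.0542
finger_force: 66.7
```

Run:
```python
from h import *
T=[.54904,.16228,1.31976]
s=ctrl.state();p=s["ee_pos"];g=TW(T,[-.01,-.065,0]);print(p,s["orientation"],g,(g-p)/.75)
```

```text
[ 0.48537789 -0.16653598  0.31937513] [ 3.13837074e+00  5.64791153e-04 -1.82219182e+00] [0.60951853 0.13644693 0.        ] [ 0.16552085  0.40397721 -0.42583351]
```

Request:
carry_out(motion=[0, 0.165, 0.402, 0.01, 0, 0, 0.165, 0.402, 0.01, 0, 0, 0.165, 0.402, 0.01, 0, 0, 0.165, 0.402, 0.01, 0, 0, 0.165, 0.402, 0.01, 0])

```text
time: 5.55
ee_pos: [0.5803, 0.065, 0.3248]
orientation: [3.138, -0.001, -1.821]
force: [1.4, -0.8, -3.3]
opening: 0.054
finger_force: 66.7
```

Request:
carry_out(motion=[0, 0.031, 0.08, 0, 0, 0, 0.031, 0.08, 0, 0, 0, 0.031, 0.08, 0, 0, 0, 0.031, 0.08, 0, 0, 0, 0.031, 0.08, 0, 0])

```text
time: 6.05
ee_pos: [0.6035, 0.1216, 0.3265]
orientation: [3.141, -0.001, -1.822]
force: [-0.1, -0.6, -4.2]
opening: 0.0541
finger_force: 66.7
```

Run:
```python
from h import *
T=[.54904,.16228,1.31976]
s=ctrl.state();p=s["ee_pos"];g=TW(T,[-.01,-.065,0]);print(p,s["orientation"],g,(g-p)/.75)
out=[]
X=TW(T,[[-.01+i,-.065+j,.24+.0095] for i in(.05,-.05) for j in(.0275,-.0275)])
for c,b,s in(("top",(170,60,350,290),2),("scene",(280,40,480,255),2)):
    im=viewer.capture(c)[:,:,::-1].copy()
    im=cv2.resize(im[b[1]:b[3],b[0]:b[2]],None,fx=s,fy=s,interpolation=cv2.INTER_CUBIC)
    out.append(im)
h=max(i.shape[0] for i in out); out=[cv2.copyMakeBorder(i,0,h-i.shape[0],0,0,0) for i in out]
cv2.imwrite("pics/r1.png",np.hstack(out))
```

```text
[0.60352395 0.12164614 0.32646892] [ 3.14088123e+00 -7.24115381e-04 -1.82216843e+00] [0.60951853 0.13644693 0.        ] [ 0.00799277  0.01973439 -0.43529189]
```

View pics/r1.png

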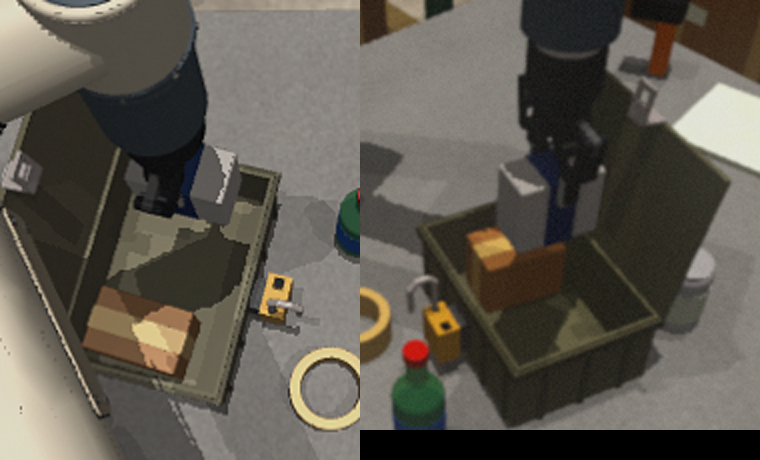

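Run:
```python
from h import *
s=ctrl.state();print(s["qpos"])
for z in(.4,.5,.6,.7):
    X=ray("top",[[222,265],[172,165],[170,60],[258,75],[230,60]],z)
    a=s["qpos"][0]; print(z,np.round([[p[0]*np.cos(a)+p[1]*np.sin(a),-p[0]*np.sin(a)+p[1]*np.cos(a)] for p in X],3).tolist())
save("scene","w1.png")
```

```text
[ 4.52224341e-01  3.88436379e-01  4.88475415e-01  2.50276679e-05
 -1.67064983e+00 -7.03943724e-01]
0.4 [[0.404, -0.004], [0.606, 0.006], [0.802, -0.068], [0.695, -0.206], [0.748, -0.171]]
0.5 [[0.39, -0.022], [0.566, -0.013], [0.736, -0.078], [0.643, -0.197], [0.689, -0.167]]
0.6 [[0.377, -0.04], [0.526, -0.033], [0.669, -0.087], [0.591, -0.188], [0.63, -0.163]]
0.7 [[0.363, -0.058], [0.485, -0.052], [0.603, -0.097], [0.539, -0.179], [0.571, -0.159]]
```

View pics/w1.png

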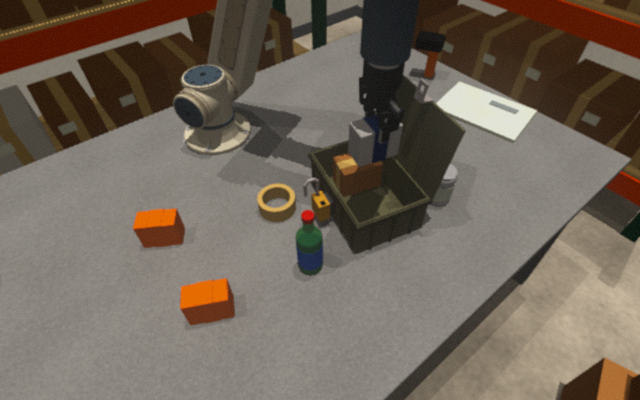

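Run:
```python
from h import *
for z in(0,.1,.15,.2,.25,.3): print(z,proj("scene",[0,0,z]).round())
T=[.54904,.16228,1.31976]
print(proj("scene",[[.6035,.1216,.33+k] for k in(0,.1,.2,.3)]).round().tolist())
```

```text
0 [[218. 132.]]
0.1 [[212. 108.]]
0.15 [[208.  94.]]
0.2 [[204.  80.]]
0.25 [[200.  65.]]
0.3 [[196.  49.]]
[[377.0, 126.0], [381.0, 84.0], [387.0, 33.0], [394.0, -30.0]]
```

Run:
```python
from h import *
print([(k,((proj("top",[.6035,.1216,.3265+k])[0]-[170,60])*2).round().tolist()) for k in(0,.05,.1,.15,.2,.25,.3,.35,.4)])
```

```text
[(0, [180.0, 168.0]), (0.05, [173.0, 152.0]), (0.1, [165.0, 133.0]), (0.15, [156.0, 112.0]), (0.2, [146.0, 87.0]), (0.25, [134.0, 59.0]), (0.3, [121.0, 27.0]), (0.35, [105.0, -12.0]), (0.4, [85.0, -57.0])]
```

Request:
carry_out(motion=[0, -0.045, 0, 0, 0, 0, -0.045, 0, 0, 0, 0, -0.045, 0, 0, 0, 0, -0.045, 0, -0.06, 0, 0, -0.045, 0, -0.12, 0])

```text
time: 6.7
ee_pos: [0.5715, 0.123, 0.2374]
orientation: [-3.137, 0.004, -1.822]
force: [1.1, 1.2, -3.8]
opening: 0.0543
finger_force: 67.2
```

Run:
```python
from h import *
T=[.54904,.16228,1.31976]
s=ctrl.state();p=s["ee_pos"];g=TW(T,[-.035,-.03,0]);print(p,s["orientation"],g,(g-p)/.75)
X=TW(T,[[-.1,-.14,.12],[-.1,.14,.12],[.1,.14,.12],[.1,-.14,.12]])
for n in["scene"]:
    viewer.capture(n)
    for k in["lid","pack_center"]:
        for o in viewer.silhouettes(k,n)[:2]: print(k,round(o["p"],2),np.round(o["bbox"]))
print(viewer.camera_info("scene")["cx"])
```

```text
[0.57153133 0.1229672  0.23735498] [-3.13739676  0.00373993 -1.82164283] [0.56940539 0.12092482 0.        ] [-0.00283459 -0.00272318 -0.31647331]
lid 0.83 [423. 135.  90. 131.]
lid 0.6 [312. 187.  16.  19.]
pack_center 0.86 [207. 304.  56.  50.]
pack_center 0.58 [158. 227.  56.  41.]
323.29115845722623
```

Request:
carry_out(motion=[0, -0.002, -0.002, -0.05, 0, 0, -0.002, -0.002, -0.09, 0, 0, -0.002, -0.002, -0.13, 0, 0, -0.002, -0.002, -0.142, 0, 0, -0.002, -0.002, -0.142, 0])

```text
time: 7.35
ee_pos: [0.5703, 0.1215, 0.1319]
orientation: [-3.139, 0.001, -1.821]
force: [-0.5, -0.5, -3.4]
opening: 0.0537
finger_force: 66.9
```

Run:
```python
from h import *
s=ctrl.state();print(s["ee_pos"],s["orientation"],s["tau"])
viewer.capture("scene")
for o in viewer.silhouettes("lid","scene")[:2]: print(round(o["p"],2),np.round(o["bbox"]))
```

```text
[0.57030968 0.12154659 0.13186461] [-3.13944242e+00  5.60030617e-04 -1.82092825e+00] [-1.02316539e-03 -4.48763537e+01  2.27680904e+01  5.33626020e+00
  2.64982525e-01  9.94753027e-04]
0.86 [423. 136.  80. 129.]
0.46 [383. 162. 165. 186.]
```

Request:
carry_out(motion=[0, 0, 0, -0.035, 0, 0, 0, 0, -0.06, 0, 0, 0, 0, -0.07, 0, 0, 0, 0, -0.076, 0, 0, 0, 0, -0.076, 0])

```text
time: 7.95
ee_pos: [0.5697, 0.1216, 0.077]
orientation: [-3.139, 0.001, -1.82]
force: [-6.2, 0.2, 6.2]
opening: 0.0541
finger_force: 68.5
```

Run:
```python
from h import *
s=ctrl.state();print(s["ee_pos"],s["orientation"],s["tau"],s["force"])
viewer.capture("scene")
for o in viewer.silhouettes("lid","scene")[:2]: print(round(o["p"],2),np.round(o["bbox"]))
```

```text
[0.56968704 0.12163077 0.07697222] [-3.13860368e+00  1.18851422e-03 -1.82010122e+00] [-6.88653365e-01 -4.17736781e+01  2.15969074e+01  5.11881664e+00
  1.99013226e+00  3.82024140e-03] [-6.24583661  0.1949861   6.15629223]
0.79 [424. 135.  83. 127.]
```

Request:
carry_out(motion=[0, 0, 0, 0.002, 0, 72, 0, 0, 0.002, 0, 80, 0, 0, 0.002, 0, 80, 0, 0, 0.03, 0, 80, 0, 0, 0.08, 0])

```text
time: 8.55
ee_pos: [0.5675, 0.1207, 0.1318]
orientation: [3.138, -0.003, -1.821]
force: [0.6, 0.2, -0.3]
opening: 0.0681
finger_force: 0.0
```

Request:
carry_out(motion=[80, 0, 0, 0.06, 0, 80, 0, 0, 0.12, 0, 80, 0, 0, 0.18, 0, 80, 0, 0, 0.24, 0, 80, 0, 0, 0.26, 0])

```text
time: 9.05
ee_pos: [0.5703, 0.121, 0.3348]
orientation: [-3.132, 0.005, -1.821]
force: [0.8, 0.5, -0.3]
opening: 0.069
finger_force: 0.0
```

Run:
```python
from h import *
T=[.54904,.16228,1.31976]
s=ctrl.state();print(s["ee_pos"],s["orientation"],s["force"])
out=[]
for c,b,s in(("top",(160,70,340,270),2),("scene",(280,60,480,255),2)):
    im=viewer.capture(c)[:,:,::-1].copy()
    out.append(cv2.resize(im[b[1]:b[3],b[0]:b[2]],None,fx=s,fy=s,interpolation=cv2.INTER_CUBIC))
h=max(i.shape[0] for i in out); out=[cv2.copyMakeBorder(i,0,h-i.shape[0],0,0,0) for i in out]
cv2.imwrite("pics/v1.png",np.hstack(out))
```

```text
[0.57026435 0.12099763 0.33484945] [-3.13221234  0.00486555 -1.82141828] [ 0.76008337  0.54706462 -0.25211174]
```

View pics/v1.png

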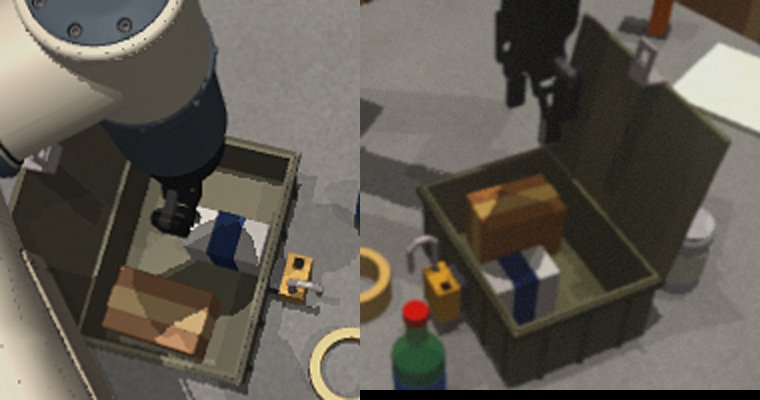

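The pack stands upright in the tote, top crop (228,240), and the carton is still standing at (160,310). The lid is untouched. Next I'll cross over the lid beside the hasp and push it from behind.

Request:
carry_out(motion=[0, -0.116, 0.03, 0.11, 0, 0, -0.116, 0.03, 0.11, 0, 0, -0.116, 0.03, 0.11, 0, 0, -0.042, 0.32, 0.11, 0, 0, -0.042, 0.32, 0.11, 0])

```text
time: 9.65
ee_pos: [0.5061, 0.2411, 0.4126]
orientation: [-3.139, 0.003, -1.822]
force: [1.3, 0.4, -0.6]
opening: 0.0001
finger_force: 0.0
```

Request:
carry_out(motion=[0, 0.041, 0.16, 0, 0, 0, 0.041, 0.16, 0, 0, 0, 0.041, 0.16, 0, 0, 0, 0.041, 0.16, 0, 0, 0, 0.041, 0.16, 0, 0])

```text
time: 10.15
ee_pos: [0.5374, 0.3613, 0.4092]
orientation: [3.141, -0.002, -1.82]
force: [0.4, 0.7, 0.3]
opening: 0.0003
finger_force: 0.0
```

```bash
cat >> h.py <<'E'
T=[.54904,.16228,1.31976]
def tt(p): return (np.array(p)-[T[0],T[1],0])@Rz(T[2])
def st():
    s=ctrl.state();print("tote xyz",tt(s["ee_pos"]).round(4),"w",s["ee_pos"].round(4),"yaw",s["orientation"][2].round(3),"F",s["force"].round(1),"q",s["qpos"].round(2),s["time"])
    return s
E
python3 - <<'E'
from h import *
st()
print(TW(T,[.185,.06,0]))
viewer.capture("scene")
for o in viewer.silhouettes("lid","scene")[:2]: print(round(o["p"],2),np.round(o["bbox"]))
E
```

```text
tote xyz [0.1899 0.0607 0.4092] w [0.5374 0.3613 0.4092] yaw -1.82 F [0.4 0.7 0.3] q [ 0.83  0.52  0.91  0.   -1.96 -1.08] 10.15
[0.53687614 0.35638575 0.        ]
0.98 [420. 134.  94. 131.]
```

Request:
carry_out(motion=[0, 0, 0, -0.06, 0, 0, 0, 0, -0.12, 0, 0, 0, 0, -0.145, 0, 0, 0, 0, -0.145, 0, 0, -0.008, -0.032, -0.145, 0])

```text
time: 10.75
ee_pos: [0.5314, 0.3371, 0.3023]
orientation: [-3.141, 0.0, -1.82]
force: [0.4, -1.1, 0.3]
opening: 0.0003
finger_force: 0.0
```

Request:
carry_out(motion=[0, -0.008, -0.032, -0.006, 0, 0, -0.016, -0.064, -0.012, 0, 0, -0.024, -0.096, -0.02, 0, 0, -0.032, -0.128, -0.03, 0, 0, -0.041, -0.16, -0.04, 0])

```text
time: 11.25
ee_pos: [0.5014, 0.2162, 0.2754]
orientation: [-3.137, 0.006, -1.821]
force: [1.0, 1.4, -0.2]
opening: -0.0001
finger_force: 0.8
```

Run:
```python
from h import *
st()
viewer.capture("scene")
for o in viewer.silhouettes("lid","scene")[:2]: print(round(o["p"],2),np.round(o["bbox"]))
```

```text
tote xyz [0.0404 0.0595 0.2754] w [0.5014 0.2162 0.2754] yaw -1.821 F [ 1.   1.4 -0.2] q [ 0.69  0.24  0.15  0.   -1.47 -0.94] 11.25
0.73 [387. 144.  88. 112.]
```

Request:
carry_out(motion=[0, -0.006, -0.023, -0.024, 0, 0, -0.012, -0.045, -0.047, 0, 0, -0.012, -0.045, -0.065, 0, 0, -0.012, -0.045, -0.085, 0, 0, -0.012, -0.045, -0.105, 0])

```text
time: 11.85
ee_pos: [0.4929, 0.1834, 0.1954]
orientation: [-3.138, 0.003, -1.821]
force: [-0.2, -0.6, 0.7]
opening: 0.0001
finger_force: 0.4
```

Request:
carry_out(motion=[0, 0, 0, -0.016, 0, 0, 0, 0, -0.03, 0, 0, 0, 0, -0.04, 0, 0, 0, 0, -0.046, 0, 0, 0, 0, -0.046, 0])

```text
time: 12.35
ee_pos: [0.4913, 0.1829, 0.1583]
orientation: [3.141, -0.001, -1.821]
force: [0.6, -0.5, -0.5]
opening: -0.0002
finger_force: 0.0
```

Run:
```python
from h import *
st()
viewer.capture("scene")
for o in viewer.silhouettes("lid","scene")[:2]: print(round(o["p"],2),np.round(o["bbox"]))
def lp(th,y,r=.21): return TW(T,[.1-r*np.cos(th),y,.122+r*np.sin(th)])
for th in(0,.1,.2,.4): 
    u=proj("scene",[lp(th,y,r) for y in(-.145,.145) for r in(0,.21)]); print(th,np.round([(u.min(0)+u.max(0))/2,np.ptp(u,axis=0)]).tolist())
```

```text
tote xyz [0.0056 0.0611 0.1583] w [0.4913 0.1829 0.1583] yaw -1.821 F [ 0.6 -0.5 -0.5] q [ 0.66  0.25 -0.13 -0.   -1.19 -0.91] 12.35
0.55 [370. 179. 122.  93.]
0 [[368.0, 179.0], [125.0, 96.0]]
0.1 [[368.0, 176.0], [125.0, 91.0]]
0.2 [[368.0, 173.0], [124.0, 84.0]]
0.4 [[370.0, 164.0], [120.0, 76.0]]
```

Request:
carry_out(motion=[0, 0, 0, -0.008, 0, 0, 0, 0, -0.013, 0, 0, 0, 0, -0.016, 0, 0, 0, 0, -0.016, 0, 0, 0, 0, -0.016, 0])

```text
time: 12.95
ee_pos: [0.4915, 0.183, 0.1489]
orientation: [-3.14, 0.001, -1.82]
force: [-5.9, -1.3, 13.8]
opening: 0.0002
finger_force: 7.2
```

Run:
```python
from h import *
st()
viewer.capture("scene")
for o in viewer.silhouettes("lid","scene")[:2]: print(round(o["p"],2),np.round(o["bbox"]))
for o in viewer.silhouettes("shackle_swing","scene")[:2]: print(round(o["p"],2),np.round(o["bbox"]))
```

```text
tote xyz [0.0058 0.0609 0.1489] w [0.4915 0.183  0.1489] yaw -1.82 F [-5.9 -1.3 13.8] q [ 0.66  0.26 -0.15  0.   -1.16 -0.91] 12.95
0.8 [370. 178. 129.  97.]
0.16 [369. 191. 130. 124.]
0.51 [311. 186.  18.  18.]
```

The lid is down: the fingertip is at z = 130 mm, carrying 14 N. Next is the shackle.

Request:
carry_out(motion=[0, 0, 0, 0.06, 0, 0, 0, 0, 0.099, 0, 0, -0.051, -0.2265, 0.099, 0, 0, -0.051, -0.2265, 0.099, 0, 0, -0.051, -0.2265, 0.099, 0])

```text
time: 13.6
ee_pos: [0.4578, 0.0353, 0.2209]
orientation: [-3.141, 0.0, -1.82]
force: [1.5, -1.3, 0.3]
opening: -0.0003
finger_force: 0.0
```

Request:
carry_out(motion=[0, -0.007, -0.031, 0, 0, 0, -0.007, -0.031, 0, 0, 0, -0.007, -0.031, 0, 0, 0, -0.007, -0.031, 0, 0, 0, -0.007, -0.031, 0, 0])

```text
time: 14.1
ee_pos: [0.4534, 0.0141, 0.2208]
orientation: [3.141, -0.0, -1.82]
force: [-0.2, -0.7, 0.0]
opening: -0.0002
finger_force: 0.0
```

Run:
```python
from h import *
s=st()
g=TW(T,[-.168,.055,.132]);print((g-s["ee_pos"])/.75)
out=[]
X=TW(T,[[-.15,-.0265,.088],[-.15,.0265,.088],[-.135,0.017,.149],[-.135-.034,.017,.149],[-.135-.034*np.sin(2),.017-.034*np.cos(2),.149],[-.1,-.14,.12],[-.11,-.145,.13],[-.11,.145,.13]])
for c,b,s in(("scene",(280,130,400,280),4),("top",(270,150,350,280),4)):
    im=viewer.capture(c)[:,:,::-1].copy()
    im=cv2.resize(im[b[1]:b[3],b[0]:b[2]],None,fx=s,fy=s,interpolation=cv2.INTER_CUBIC)
    for u in proj(c,X): cv2.circle(im,tuple(np.round((u-b[:2])*s).astype(int)),3,(0,255,0),1)
    out.append(im)
h=max(i.shape[0] for i in out); out=[cv2.copyMakeBorder(i,0,h-i.shape[0],0,0,0) for i in out]
cv2.imwrite("pics/x1.png",np.hstack(out))
```

```text
tote xyz [-0.1672  0.0558  0.2208] w [0.4534 0.0141 0.2208] yaw -1.82 F [-0.2 -0.7  0. ] q [ 0.38  0.08 -0.19 -0.   -1.31 -0.63] 14.1
[ 0.00079894 -0.00125119 -0.11835044]
```

View pics/x1.png

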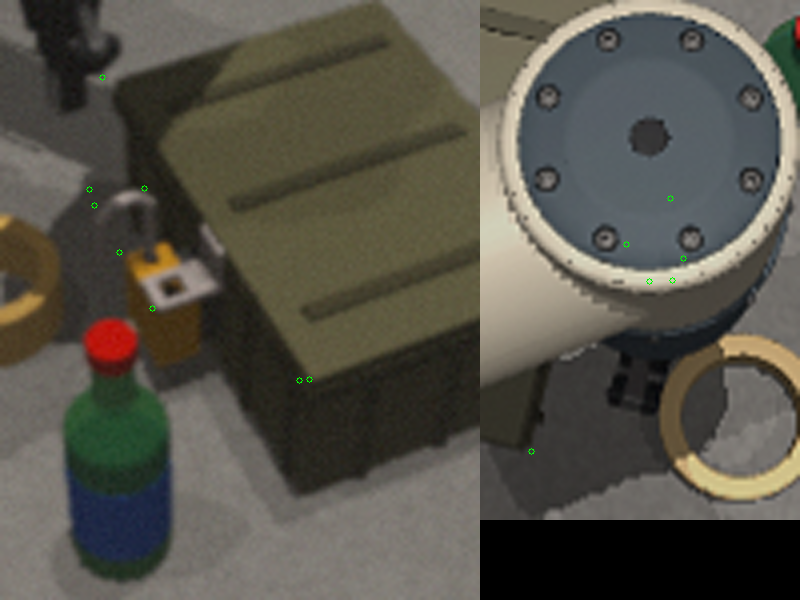

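Run:
```python
from h import *
sc=lambda p:np.array(p)/4.+[280,130]; q=lambda p:np.array(p)/3.+[200,110]
S=([[-.11,.145,.13],[-.11,-.145,.13],[-.15,.0265,.088]],sc([[115,82],[302,379],[127,256]]))
P=([[-.1,-.14,.12],[-.1,.14,.12],[.1,-.14,.12],[-.15,-.0265,.088],[-.15,.0265,.088],[-.12,-.0265,.088],[-.135,-.017,.088]],q([[328,111],[241,457],[93,60],[350,264],[337,334],[316,259],[328,275]]))
for name,use in(("both",(1,1)),("scene",(1,0)),("top",(0,1))):
    f=lambda x:np.r_[use[0]*(proj("scene",TW(x,S[0]))-S[1]).ravel(),use[1]*(proj("top",TW(x,P[0]))-P[1]).ravel()]
    r=least_squares(f,T,loss="soft_l1"); print(name,r.x,np.round(f(r.x),1))
# blobs: brass lock and shackle in the scene image
```

```text
both [0.54988357 0.1629472  1.32272681] [-2.9 -1.1 -0.1  0.5 -1.5 -0.9 -1.   0.7 -1.  -3.  -0.5 -0.4  0.5  1.
 -0.3 -1.7  0.1 -0.2  1.  -0.4]
scene [0.55660724 0.16378042 1.29873916] [-0.4 -0.9  0.3  1.7  0.  -0.6 -0.  -0.  -0.  -0.   0.  -0.   0.  -0.
 -0.  -0.  -0.  -0.   0.  -0. ]
top [0.54875123 0.16238931 1.32399856] [-0.  -0.  -0.   0.  -0.  -0.  -0.8  1.  -0.7 -2.6 -0.4  0.1  0.7  1.4
 -0.1 -1.3  0.3  0.2  1.3 -0. ]
```

Request:
carry_out(motion=[0, -0.013, 0.003, 0, 0, 0, -0.013, 0.003, -0.05, 0, 0, -0.013, 0.003, -0.1, 0, 0, -0.013, 0.003, -0.118, 0, 0, -0.013, 0.003, -0.118, 0])

```text
time: 14.7
ee_pos: [0.4414, 0.0154, 0.1305]
orientation: [3.137, -0.002, -1.821]
force: [-0.4, -0.7, 1.1]
opening: 0.0002
finger_force: 0.0
```

Request:
carry_out(motion=[0, 0.04, -0.006, 0, 0, 0, 0.049, -0.017, 0, 0, 0, 0.067, -0.023, 0, 0, 0, 0.088, -0.019, 0, 0, 0, 0.107, -0.003, 0, 0])

```text
time: 15.2
ee_pos: [0.5242, 0.0127, 0.1336]
orientation: [-3.141, 0.0, -1.823]
force: [-0.5, 0.0, 0.9]
opening: 0.0002
finger_force: 0.3
```

Run:
```python
from h import *
st()
```

```text
tote xyz [-0.1511 -0.0131  0.1336] w [0.5242 0.0127 0.1336] yaw -1.823 F [-0.5  0.   0.9] q [ 0.32  0.27 -0.18  0.   -1.12 -0.58] 15.2
```

Request:
carry_out(motion=[0, 0.001, 0.003, 0, 0, 0, 0.0013, 0.005, 0, 0, 0, 0.0013, 0.005, 0, 0, 0, 0.0013, 0.005, 0, 0])

```text
time: 15.6
ee_pos: [0.5244, 0.0166, 0.1331]
orientation: [-3.141, -0.0, -1.821]
force: [0.8, -3.0, 2.3]
opening: -0.0002
finger_force: 1.5
```

Request:
carry_out(motion=[0, 0.0006, 0.0025, 0, 0, 0, 0.0006, 0.0025, 0, 0, 0, 0.0006, 0.0025, 0, 0])

```text
time: 15.9
ee_pos: [0.5246, 0.0173, 0.1331]
orientation: [-3.141, -0.003, -1.821]
force: [0.2, -8.0, 2.6]
opening: 0.0002
finger_force: 3.9
```

Request:
carry_out(motion=[0, -0.005, -0.0194, 0, 0, 0, -0.005, -0.0194, 0.04, 0, 0, -0.005, -0.0194, 0.083, 0, 0, -0.0126, 0.018, 0.083, 0, 0, -0.0126, 0.018, 0.083, 0])

```text
time: 16.4
ee_pos: [0.5152, 0.0343, 0.1954]
orientation: [-3.141, 0.003, -1.82]
force: [-0.4, -0.1, -1.0]
opening: 0.0
finger_force: 0.0
```

Run:
```python
from h import *
s=st()
g=TW(T,[-.134,0,.1765]);print((g-s["ee_pos"])/.75)
viewer.capture("scene")
for o in viewer.silhouettes("shackle_swing","scene")[:2]: print(round(o["p"],2),np.round(o["bbox"],1))
for a in(0,.15,.3): 
    X=TW(T,[[-.133-d*np.sin(a),.017-d*np.cos(a),z] for d,z in((0,.0985),(0,.149),(.034,.0985),(.034,.149))]);u=proj("scene",X); print(a,np.round(u).tolist())
```

```text
tote xyz [-0.1324  0.001   0.1954] w [0.5152 0.0343 0.1954] yaw -1.82 F [-0.4 -0.1 -1. ] q [ 0.37  0.21 -0.09 -0.   -1.27 -0.62] 16.4
[ 0.00074837 -0.00238999 -0.02526398]
0 [[317.0, 191.0], [317.0, 177.0], [323.0, 199.0], [322.0, 186.0]]
0.15 [[317.0, 191.0], [317.0, 177.0], [321.0, 200.0], [320.0, 186.0]]
0.3 [[317.0, 191.0], [317.0, 177.0], [319.0, 200.0], [318.0, 187.0]]
```

Request:
carry_out(motion=[0, 0, -0.002, -0.02, 0, 0, 0, -0.002, -0.032, 0, 0, 0, -0.002, -0.04, 0, 0, 0, -0.002, -0.047, 0, 0, 0, -0.002, -0.047, 0])

```text
time: 17.0
ee_pos: [0.5155, 0.0305, 0.1593]
orientation: [3.141, -0.001, -1.821]
force: [-1.1, 0.6, 3.5]
opening: 0.0
finger_force: 2.1
```

Request:
carry_out(motion=[0, 0, 0, -0.006, 0, 0, 0, 0, -0.01, 0, 0, 0, 0, -0.014, 0, 0, 0, 0, -0.014, 0])

```text
time: 17.4
ee_pos: [0.5155, 0.0306, 0.1491]
orientation: [3.141, -0.0, -1.821]
force: [-2.2, -1.4, 3.7]
opening: -0.0002
finger_force: 1.9
```

Request:
carry_out(motion=[0, 0, 0, -0.004, 0, 0, 0, 0, -0.007, 0, 0, 0, 0, -0.009, 0, 0, 0, 0, -0.009, 0])

```text
time: 17.8
ee_pos: [0.5166, 0.0306, 0.1447]
orientation: [-3.138, 0.0, -1.82]
force: [-5.6, -0.9, 16.3]
opening: 0.0002
finger_force: 7.9
```

Run:
```python
from h import *
st()
viewer.capture("scene")
for o in viewer.silhouettes("shackle_swing","scene")[:2]: print(round(o["p"],2),np.round(o["bbox"],1))
st()
```

```text
tote xyz [-0.1356 -0.0013  0.1447] w [0.5166 0.0306 0.1447] yaw -1.82 F [-5.6 -0.9 16.3] q [ 0.36  0.25 -0.18  0.   -1.14 -0.61] 17.8
tote xyz [-0.1357 -0.0013  0.1447] w [0.5166 0.0306 0.1447] yaw -1.82 F [-4.8 -1.6 16.3] q [ 0.36  0.25 -0.18  0.   -1.14 -0.61] 17.9
```

Request:
carry_out(motion=[0, 0, 0, 0.05, 0, 0, 0, 0, 0.1, 0, 0, -0.1, 0, 0.15, 0, 0, -0.2, 0, 0.2, 0, 0, -0.27, -0.1, 0.2, 0])

```text
time: 18.4
ee_pos: [0.3848, 0.0049, 0.2741]
orientation: [-3.14, 0.002, -1.819]
force: [-0.1, -0.6, 1.1]
opening: 0.0001
finger_force: 0.0
```

Request:
carry_out(motion=[0, 0, -0.3, 0.05, 0, 0, 0, -0.3, 0.05, 0, 0, 0, -0.3, 0.05, 0, 0, 0, -0.3, 0.05, 0, 0, 0, -0.3, 0.05, 0])

```text
time: 18.9
ee_pos: [0.3851, -0.2239, 0.3105]
orientation: [-3.141, -0.0, -1.823]
force: [0.8, 0.0, 0.2]
opening: -0.0003
finger_force: 0.0
```

Run:
```python
from h import *
st()
out=[]
for c,b,s in(("scene",(280,150,380,290),4),("top",(220,80,370,280),2.6)):
    im=viewer.capture(c)[:,:,::-1].copy()
    out.append(cv2.resize(im[b[1]:b[3],b[0]:b[2]],None,fx=s,fy=s,interpolation=cv2.INTER_CUBIC))
h=max(i.shape[0] for i in out); out=[cv2.copyMakeBorder(i,0,h-i.shape[0],0,0,0) for i in out]
cv2.imwrite("pics/y1.png",np.hstack(out))
for c in("scene","top"):
    for o in viewer.silhouettes("lid",c)[:1]: print(round(o["p"],2),np.round(o["bbox"],1))
print([proj("scene",TW(T,[-.134,0,.1535-d])).round(1).tolist() for d in(0,.0245)])
```

```text
tote xyz [-0.4148  0.0628  0.3105] w [ 0.3851 -0.2239  0.3105] yaw -1.823 F [0.8 0.  0.2] q [-0.17  0.03 -0.    0.   -1.53 -0.08] 18.9
0.61 [371.8 180.1 122.7  93.5]
0.72 [256.  193.  122.8 133.2]
[[[319.1, 180.1]], [[319.3, 187.0]]]
```

View pics/y1.png

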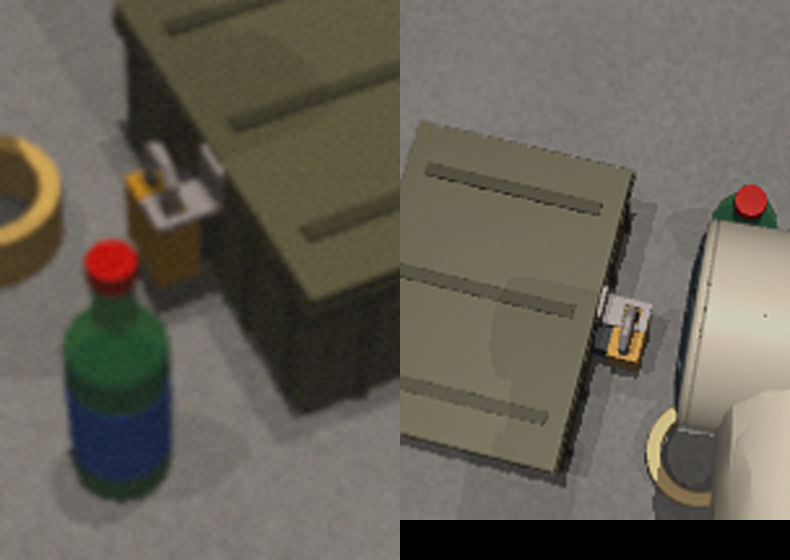

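The shackle bow is over the hasp eye, scene crop (165,175) and top (628,328). It sits about 7 px lower than when it was up, which matches 24.5 mm and means it is locked. The lid is shut and the bystanders are in place.

```bash
python3 -c "
from cell import ticket; print(ticket.hand_in())"
```

```text
the job is handed in; nothing more can be done
None
```

The silver pack stands upright in the tote, the lid is shut and the padlock is clicked down and holding; the carton was still standing when last seen before the lid closed, the bottle, tape and can were not touched, and the job is handed in at about 19 s.

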